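# Index the missed ear tag under the stud setter and set its stud

## Task

One ear tag in the round dial was missed: its steel stud still stands proud while all the others are pressed in. Swing the dial's index lever through full strokes, each of which carries the dial on by one tag only, until the missed tag stands under the stud setter, and then press the setter right down to set the stud. Turn the dial with its lever only, never touching it or the tags by hand; finish with the lever and the setter sprung back and everything else on the shelf left where it is.

Things in the scene. Friction and masses are not known exactly. Their poses are not given: they have to be found in the camera images.
- stand: tag setting stand, fixed on the shelf: round grey polymer base (236 mm across, 26 mm high) under a dial of twelve yellow button tags; at its +y side a slotted column, 66 mm wide, 171 mm high, whose arm holds the steel stud setter over one tag. Origin on the shelf under the dial's axis, x away from the robot, y towards the setter. Varies in place, turned up to 0.25 rad about the vertical
- dial_axis (a point): point on the vertical axis of dial and index lever, at the height of the dial's upper face (64 mm above the shelf)
- tag_plate: the dial itself: aluminium plate 196 mm across over a steel ratchet ring with twelve saw teeth (223 mm over the tips), carrying twelve tags, 30 mm across, on a circle of 80 mm radius, 30 degrees apart; tag tops 76 mm above the shelf. Origin on the dial's axis at the shelf. Not to be touched
- dial (a joint): angle of the dial in rad, growing counter-clockwise seen from above. It turns only that way: a holding pawl stops it from turning back. The missed tag is under the setter at 3.14 (it settles within 0.05 of that). At the start it reads 0.6 to 2.4, often between two stations
- index_lever (a joint): lever angle in rad, 0 at rest, stop at 0.594, growing counter-clockwise from above: the handle swings away from the robot. A spring returns it; pushing takes about 7 N at the handle. A full stroke to the stop and back to rest moves the dial on one station (0.524 rad; the first stroke may do less). The first 0.05 rad are free play; one short of about 0.58 does not latch and must be repeated
- lever_grip (a point): grip point of the lever's upright handle, on its axis: a black rubber-covered post 19 mm across, standing free from 50 to 137 mm above the shelf, 166 mm from the dial's axis on the -y side of the stand; this point is 110 mm above the shelf. It moves with the lever on a horizontal arc about the dial's axis
- setter (a joint): downward travel of the stud setter's plunger in m: 0 up (rest), 0.030 fully down at its stop. A spring returns it; it takes 5 N at first, 8 N at the bottom, and 5 N more while it drives a stud
- setter_top (a point): centre of the top of the setter's steel palm knob (40 mm across, 20 mm thick); 230 mm above the shelf when up, 80 mm from the dial's axis. The setter is pressed straight down here
- setter_tip (a point): centre of the lower end of the setter's plunger (16 mm across), 107 mm above the shelf when up
- stud_top (a point): tip of the missed tag's steel stud (11 mm head on a 7 mm shank), standing 20 mm proud of the tag, 96 mm above the shelf; all the other studs stand only 1.5 mm out. It rides on the dial, 80 mm from its axis
- stud (a joint): how far the missed stud has been pressed in, in m: 0 at the start, about 0.019 when set. It stays where it is pressed; 5 N moves it
- hoof_block: blue rubber hoof block, 105 x 48 x 22 mm; origin at the centre of its underside, long side along x; loose, not part of the job
- dosing_nozzle: brass dosing nozzle, a 9 mm tube about 160 mm long lying flat with a bent tip; origin on the table under its middle; loose, not part of the job
- saucer: white ceramic saucer, 124 mm across, 18 mm high, with a few spare studs in it; origin at the centre of its underside; loose, not part of the job
- whetstone: grey whetstone, 150 x 50 x 25 mm; origin at the centre of its underside, long side along x; loose, not part of the job
- applicator: hand pliers for ear tags, about 260 mm long and 70 mm wide, lying flat, 22 mm high; origin under their middle; loose, not part of the job
- tag_tray: white open tray with loose yellow tags, 150 x 110 x 40 mm; origin at the centre of its underside; loose, not part of the job
- spray_can: aluminium spray can, 65 mm across, 190 mm high, standing; origin at the centre of its underside; loose, not part of the job

How it is judged (in metres and radians):
On the way, in this order (a step that is already met when the one before it is completed fails the run):
1. the missed tag stands under the setter and the index lever is back at rest (horizontal distance between stud_top and setter_tip below 0.008 m and value of joint index_lever below 0.05 rad), for 0.2 s.
2. the missed tag's stud is pressed in under the setter (horizontal distance between stud_top and setter_tip below 0.008 m and value of joint stud above 0.015 m), for 0.1 s.
At the end, for the whole second after the job is handed in: The missed tag stands under the setter (its stud within 8 mm of the plunger's axis, seen from above), its stud is pressed in by more than 15 mm, the lever is back within 0.05 rad of rest, the setter is back up within 4 mm, and the dial is at rest (all of step 2 and value of joint index_lever below 0.05 rad and value of joint setter below 0.004 m and velocity of joint dial below 0.05 rad/s); the robot touches nothing.
It fails at once if the robot presses on the dial, a tag or a stud (over 3 N) (contact force between any of the fingers, the arm and tag_plate above 3 N).
It fails at once if a loose thing on the shelf is shifted by more than 30 mm (distance of any of hoof_block, dosing_nozzle, saucer, whetstone, applicator, tag_tray, spray_can from where it was at the start of the episode above 0.03 m).
It also fails if it takes over 64 s, if anything falls off the work surface, if the arm or the gripper's body presses on something with over 40 N, if the wrist force passes 120 N, or if a joint passes its speed limit or range.

## Robot

A 7-joint arm with a two-finger parallel gripper is mounted at the origin on the work surface. World frame = base frame: x ahead of the robot, y to its left, z up, the work surface at z = 0. Lengths are in m, angles in degrees, forces in N, time in s.
With the tool pointing down it reaches from about 0.35 to 0.9 m from the base axis. Payload 19.9 kg.
Tool frame: the origin (TCP) lies at the very end of the fingers, on their centre line; the grasp point (between the pads) lies 19 mm behind it; z points along the fingers, y is the direction in which the jaws open and shut (so a half turn about z gives the same grasp; the last joint's range is limited). The gripper opens to 94 mm and grips with 3 to 60 N. Pads are 16 mm wide; open, the fingers measure 119 mm over their backs; the gripper's body (75 mm by 177 mm) begins 78 mm behind the grasp point.
Start: joints at [-78.467, 23.915, -0.59, 92.452, 0.269, 63.638, -3.037], TCP at [0.15, 0.607, 0.205] pointing down, gripper open.
Joint ranges: [-161.28, 161.28], [-22.2, 115.67], [-73.04, 71.86], [3.21, 147.25], [-68.34, 248.33], [10.77, 114.83], [-161.83, 161.83]. Speed limits (degrees/s): [108.29, 108.29, 136.94, 136.94, 172.46, 172.46, 172.46].

## Interface

Orientations are given as [roll, pitch, yaw] about the fixed x, y, z axes, in that order (R = Rz(yaw) Ry(pitch) Rx(roll)).
In Python, from plant import arm gives the robot as it stands.
- The arm moves only by the tool play_rows, never from a script. Its argument "steps" is a list of rows, each a list of 7 numbers: the shift along the tool's x, y, z in m, then the turn, a rotation vector about the tool's x, y, z in degrees, then the opening in per cent of the stroke, from 0 (shut) to 100 (fully open). A call has 1 to 12 rows; each row shifts and turns the commanded pose from where the row before left it, along the tool's axes as they then stand; what a row does not reach is not made up. A row lasts 1/10 s, in which the tool goes at most 50 mm and 8.59 degrees, less where a joint would pass 70% of its speed; a pose out of reach is approached as far as the arm can. A call with a gripper value outside its range is refused whole. The fingers move at their own pace and stop on an object; the grip force is fixed at half the most. Time passes only in rows, so rows that do not move let the fingers close. It gives the time, the measured TCP pose, the force and the opening at its end, in the units of the state.
- arm.sense(): the state, without advancing time (a new reading comes with each control period).
- arm.camera(name): name is "side" or "top" or "wrist"; returns (picture, depth): 480x640x3 uint8, red, green, blue; 480x640 float32, m along the optical axis (not along the pixel's ray), 0 where there is no reading.
- arm.camera_params(name): a dict with "fx", "fy", "cx", "cy" (pixels), "dist_coeffs" ([k1, k2, p1, p2, k3] as OpenCV has them; the pictures are not rectified), "xyz" and "rotation" of the camera in the world; the wrist camera has in their place "T_tool_cam" (4x4, takes a point from camera to tool coordinates, whose origin is the TCP and whose axes are the flange's). Camera axes: x right, y up, looking along -z (the intrinsics and any distortion apply to the point x, -y, -z); pixel columns grow to the right and rows downward; lengths in m; the calibration is good to about 2 mm. A picture is of the moment at which its call begins: read the wrist's pose just before it. camera_params takes no time and is no camera call.
- arm.finish_job(): hands the job in, once; it reports no verdict.
Trained networks look in the newest picture that a camera, given by its name, has taken for a name from the list of things; names that differ only in an ending like _2 or _b are one class to them, and where a whole thing is asked for, a point or a joint stands for the part that bears it (a point fixed in the world has none). Each returns a list of dicts, best first, with "confidence" (0 to 1); they miss things now and then, are a little off and sometimes report something else, mostly with a low value. They report only what shows in the picture. A call takes as long as a camera call.
- arm.search_frame(camera, label): "centre" ([x, y, z] in m, in world coordinates, good to about 4 mm: the middle of the surface that is visible of it).
The state is a dict: "clock": time; "q": joint angles; "joint_velocities": joint speeds; "joint_torque": joint torques, N m; "tcp_pos": TCP position; "orientation": TCP orientation; "wrist_force": force on the tool from outside, world axes, zero at the start; "wrist_torque": the same for the moment, N m; "width": finger opening in m.
Only numpy, scipy, OpenCV 4.12 (cv2) and the standard library are available. Lean on these libraries where they do the work, as an engineer would, in place of code of your own. Each camera call takes 0.05 s, during which the arm holds its last target.

## Working session

There is one attempt and no reset: what is moved stays moved. The work goes in short steps, Python scripts to look and compute and a tool call to move; the robot and the scene stay as the last step left them, time stands still between calls to the robot, and variables do not carry over. Pictures are saved under pics/ and viewed, and the job is handed in when it is done.

Besides the shell and the picture viewer there is one more tool, called after "Emit:" as a command line: name --pt "numbers of a row" for each row, then --argument value for the rest. play_rows: Moves the arm, as the interface text tells. Its arguments: {"type":"object","properties":{"steps":{"type":"array","items":{"type":"array","items":{"type":"number"}}}},"required":["steps"]}

```bash
ls; mkdir -p pics; cat > h.py <<'E'
import numpy as np, cv2
from plant import arm
def snap(n,f):
    p,d=arm.camera(n); cv2.imwrite('pics/'+f,cv2.cvtColor(p,cv2.COLOR_RGB2BGR)); np.save('/tmp/'+n+'.npy',d); return p,d
E
python3 - <<'E'
from h import *
s=arm.sense(); print(s)
for n in ['top','side','wrist']:
    snap(n,n+'0.png')
    print(n,arm.camera_params(n))
for l in ['stand','dial_axis','lever_grip','setter_top','stud_top','setter_tip']:
    for n in ['top','side']:
        print(l,n,[(np.round(r['centre'],4).tolist(),round(r['confidence'],2)) for r in arm.search_frame(n,l)[:3]])
E
```

```text
pics
{'clock': 0.0, 'q': array([-78.46593764,  23.94699082,  -0.59197599,  92.48485116,
         0.27022911,  63.63786493,  -3.03608135]), 'joint_velocities': array([-0.06700955, -0.03352035, -0.12089126, -0.09503983, -0.01662199,
        0.00388437,  0.00917175]), 'joint_torque': array([-7.34645273e-04, -8.51231289e+01,  6.38094116e-01, -4.26011431e+01,
       -4.90822666e-02,  1.84395933e-02,  1.53579958e-04]), 'tcp_pos': array([0.15017877, 0.60630686, 0.20484151]), 'orientation': array([-1.79931864e+02,  5.32526606e-03,  1.66091164e+02]), 'wrist_force': array([ 0.4318182 , -1.04261294, -0.64617045]), 'wrist_torque': array([ 0.01309835,  0.01016741, -0.00098885]), 'width': 0.09409209400814272}
top {'fx': 484.8802337584947, 'fy': 484.8802337584947, 'cx': 318.66430038506076, 'cy': 244.1065251973555, 'dist_coeffs': array([-0.04293235,  0.        ,  0.        ,  0.        ,  0.        ]), 'xyz': array([ 0.40208763, -0.04101515,  1.41163221]), 'rotation': array([  8.52023995,  -0.32153754, -89.87192641])}
side {'fx': 520.7252226550701, 'fy': 520.7252226550701, 'cx': 319.74890430549794, 
[... 708 characters left out ...]
000e+00,  0.00000000e+00,  0.00000000e+00,
         1.00000000e+00]])}
stand top [([0.5557, 0.0208, 0.066], 0.89), ([0.4095, 0.1473, 0.0209], 0.54)]
stand side [([0.5675, -0.0178, 0.0613], 0.64)]
dial_axis top [([0.5586, 0.024, 0.0637], 0.56)]
dial_axis side [([0.5674, -0.0138, 0.0588], 0.85)]
lever_grip top [([0.5408, -0.1302, 0.0531], 0.78)]
lever_grip side [([0.5435, -0.1571, 0.0692], 0.57)]
setter_top top [([0.5674, 0.086, 0.2237], 0.56)]
setter_top side [([0.5625, 0.0867, 0.2256], 0.54)]
stud_top top []
stud_top side []
setter_tip top [([0.7479, -0.1943, 0.0243], 0.54), ([0.5658, 0.0951, 0.2272], 0.5)]
setter_tip side [([0.5652, 0.0824, 0.2226], 0.55), ([0.5662, -0.0175, 0.0627], 0.24)]
```

View pics/top0.png

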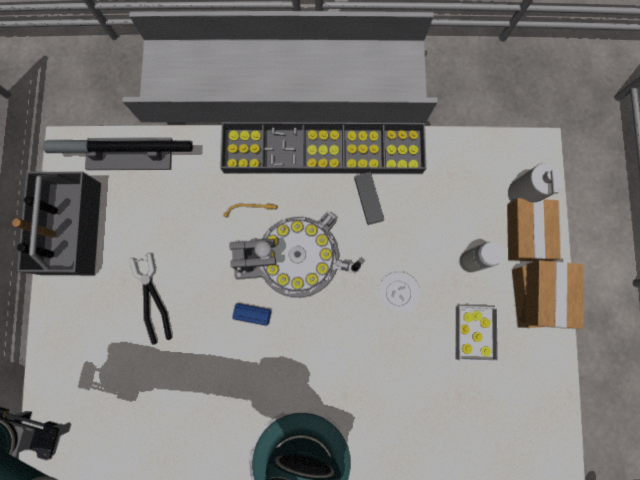

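View pics/side0.png

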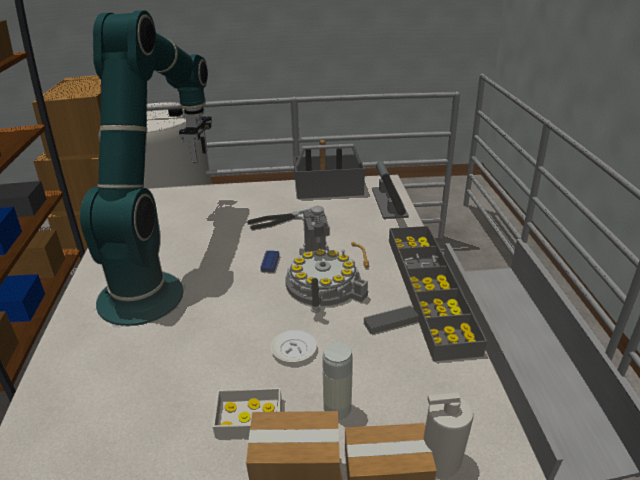

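```bash
cat >> h.py <<'E'
from scipy.spatial.transform import Rotation as R
def cam_pose(n):
    c=arm.camera_params(n)
    if n=='wrist':
        s=arm.sense(); T=np.eye(4);T[:3,:3]=R.from_euler('xyz',s['orientation'],degrees=True).as_matrix();T[:3,3]=s['tcp_pos'];T=T@c['T_tool_cam'];return c,T[:3,:3],T[:3,3]
    return c,R.from_euler('xyz',c['rotation'],degrees=True).as_matrix(),c['xyz']
def rays(n):
    c,Rm,t=cam_pose(n)
    K=np.array([[c['fx'],0,c['cx']],[0,c['fy'],c['cy']],[0,0,1]])
    u,v=np.meshgrid(np.arange(640.),np.arange(480.))
    p=cv2.undistortPoints(np.stack([u,v],-1).reshape(-1,1,2),K,c['dist_coeffs']).reshape(480,640,2)
    d=np.stack([p[...,0],-p[...,1],-np.ones((480,640))],-1)
    return d@Rm.T,t
def cloud(n,d):
    r,t=rays(n); P=t+r*d[...,None]; P[d==0]=np.nan; return P
def px(n,X):
    c,Rm,t=cam_pose(n); X=(np.atleast_2d(X)-t)@Rm
    K=np.array([[c['fx'],0,c['cx']],[0,c['fy'],c['cy']],[0,0,1]])
    q=X*[1,-1,-1]
    return cv2.projectPoints(q,np.zeros(3),np.zeros(3),K,c['dist_coeffs'])[0].reshape(-1,2)
E
python3 - <<'E'
from h import *
for n,(a,b,c,d) in {'top':(215,195,385,310),'side':(260,190,390,330)}.items():
    im=cv2.imread(f'pics/{n}0.png')[b:d,a:c]
    cv2.imwrite(f'pics/{n}0z.png',cv2.resize(im,None,fx=4.5 if n=='top' else 4,fy=4.5 if n=='top' else 4,interpolation=cv2.INTER_CUBIC))
    P=cloud(n,np.load(f'/tmp/{n}.npy'))
    sel=P[...,2]
    near=np.hypot(P[...,0]-.565,P[...,1]-.01)<.25
    m=near&(sel>.215)&(sel<.24); print(n,'knob',np.nanmean(P[m],0),np.nanmin(P[m],0),np.nanmax(P[m],0),m.sum())
    m=near&(sel>.11)&(sel<.15)&(P[...,1]<-.08); print('handle',np.nanmean(P[m],0),np.nanmin(P[m],0),np.nanmax(P[m],0),m.sum())
    m=near&(sel>.071)&(sel<.08)&(np.hypot(P[...,0]-.565,P[...,1]-.01)<.12)
    from scipy.optimize import least_squares
    # dial plate z~.064
    im=cv2.imread(f'pics/{n}0.png').astype(int); yel=(im[...,2]>150)&(im[...,1]>130)&(im[...,0]<110)
    m=near&yel&(sel>.065)&(sel<.09); Q=P[m]; print(len(Q), np.nanmedian(Q[:,2]))
    r=least_squares(lambda p:np.hypot(Q[:,0]-p[0],Q[:,1]-p[1])-.08,[.565,.01],loss='soft_l1',f_scale=.01); print('axis',r.x)
E
```

```text
top knob [0.56607275 0.09189942 0.2275413 ] [0.54682846 0.07280114 0.22083805] [0.58479654 0.11056967 0.23406314] 204
handle [ 0.53777647 -0.1481984   0.13294457] [ 0.5298672  -0.15761131  0.11111159] [ 0.54570034 -0.13998332  0.14110305] 46
574 0.07117575764770867
axis [0.57403328 0.01357659]
side knob [0.5668352  0.0841625  0.22635951] [0.54887532 0.06811578 0.21578923] [0.58655236 0.10611305 0.2344926 ] 97
handle [ 0.538293   -0.15406838  0.12760326] [ 0.52971072 -0.16218214  0.11004037] [ 0.54701589 -0.14046075  0.14044412] 71
250 0.0718138580965248
axis [0.57417372 0.00991407]
```

View pics/top0z.png

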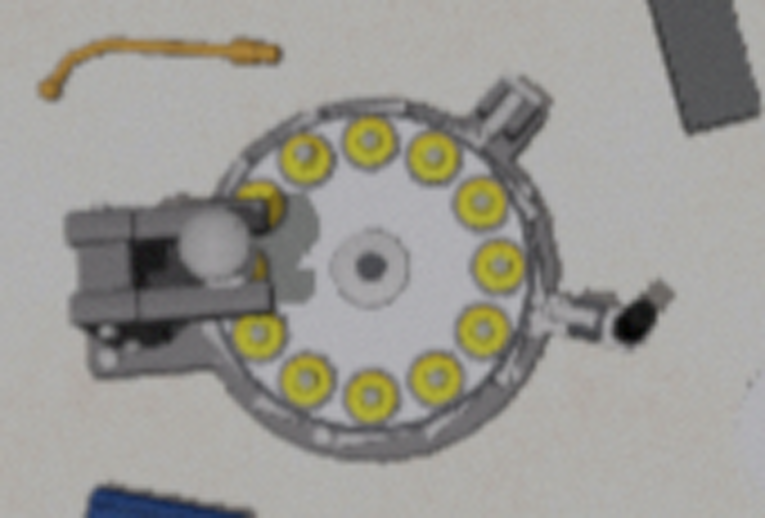

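View pics/side0z.png

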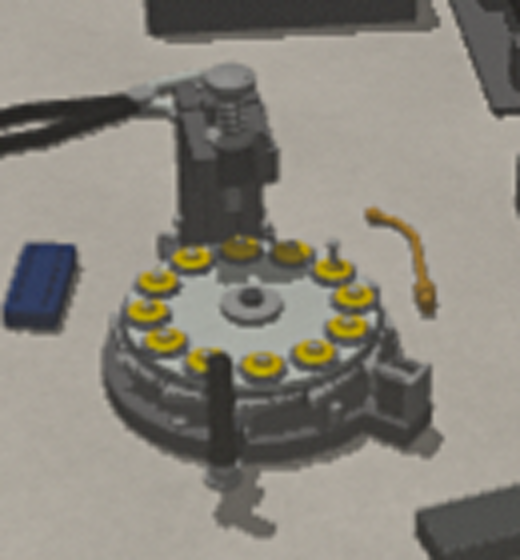

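The missed stud stands out at side-zoom pixel (333,245). That is the top-view tag at zoom (305,158), about two stations before the setter. The handle is at top-image pixel (357,265). I'll move over to the handle side now.

Emit:
play_rows --pt "0 0 -0.0475 0 0 0 13" --pt "0 0 -0.0475 0 0 0 13" --pt "-0.0246 -0.0328 0 0 0 0 13" --pt "-0.0246 -0.0328 0 0 0 0 13" --pt "-0.0246 -0.0328 0 0 0 0 13" --pt "-0.0246 -0.0328 0 0 0 0 13" --pt "-0.0246 -0.0328 0 0 0 0 13" --pt "-0.0246 -0.0328 0 0 0 0 13" --pt "-0.0246 -0.0328 0 0 0 0 13" --pt "-0.0246 -0.0328 0 0 0 0 13" --pt "-0.0246 -0.0328 0 0 0 0 13"

```text
clock: 1.85
tcp_pos: [0.2946, 0.2653, 0.3006]
orientation: [180.0, 0.0, 166.1]
wrist_force: [0.2, 0.0, 0.3]
width: 0.0127
```

Emit:
play_rows --pt "-0.0246 -0.0328 0 0 0 0 13" --pt "-0.0246 -0.0328 0 0 0 0 13" --pt "-0.0246 -0.0328 0 0 0 0 13" --pt "-0.0246 -0.0328 0 0 0 0 13" --pt "-0.0246 -0.0328 0 0 0 0 13" --pt "-0.0246 -0.0328 0 0 0 0 13" --pt "-0.0246 -0.0328 0 0 0 0 13" --pt "-0.0246 -0.0328 0 0 0 0 13" --pt "-0.0246 -0.0328 0 0 0 0 13" --pt "-0.0246 -0.0328 0 0 0 0 13" --pt "-0.0246 -0.0328 0 0 0 0 13" --pt "0 0 0 0 0 0 13"

```text
clock: 3.05
tcp_pos: [0.4707, -0.1527, 0.3004]
orientation: [-179.8, 0.0, 165.8]
wrist_force: [-0.2, 0.6, -0.2]
width: 0.0124
```

```bash
python3 - <<'E'
from h import *
s=arm.sense(); print(s['clock'],s['tcp_pos'],s['orientation'],s['width'],s['q'],s['wrist_force'])
p,d=snap('wrist','w1.png'); P=cloud('wrist',d)
sel=P[...,2]; near=np.hypot(P[...,0]-.574,P[...,1]-.012)<.25
for lo,hi in [(.11,.145),(.13,.145)]:
    m=near&(sel>lo)&(sel<hi)&(P[...,1]<-.08); print('handle',np.nanmedian(P[m],0),np.nanmin(P[m],0),np.nanmax(P[m],0),m.sum())
m=near&(sel>.215)&(sel<.245);print('knob',m.sum(), np.nanmedian(P[m],0) if m.any() else 0)
im=p.astype(int); yel=(im[...,0]>130)&(im[...,1]>110)&(im[...,2]<110)
m=near&yel&(sel>.065)&(sel<.09); Q=P[m]
from scipy.optimize import least_squares
r=least_squares(lambda p:np.hypot(Q[:,0]-p[0],Q[:,1]-p[1])-.08,[.574,.012],loss='soft_l1',f_scale=.01); print('axis',r.x,len(Q),np.median(Q[:,2]))
m=near&(sel>.088)&(sel<.105)&(np.hypot(P[...,0]-.574,P[...,1]-.012)<.095)
print('stud',np.median(P[m],0),m.sum())
snap('side','s1.png');
E
```

```text
3.05 [ 0.47067802 -0.15267321  0.30044842] [-1.79827597e+02  2.73490219e-02  1.65819627e+02] 0.012393814563866009 [-33.69823043   7.47749944  53.06359434 104.75418861  -6.14433819
  70.79644751  96.97326141] [-0.19577632  0.59418473 -0.18204225]
handle [ 0.53290923 -0.14410374  0.12492505] [ 0.53105244 -0.15509699  0.11047287] [ 0.5406333  -0.13682279  0.13619866] 142
handle [ 0.53347688 -0.14300756  0.1329812 ] [ 0.53137865 -0.15477316  0.13033777] [ 0.53895985 -0.13710441  0.13619866] 45
knob 1422 [0.56356395 0.08815019 0.22706035]
axis [0.57372065 0.0152084 ] 3992 0.07008865360665734
stud [0.64255354 0.05575492 0.09400091] 64
```

View pics/w1.png

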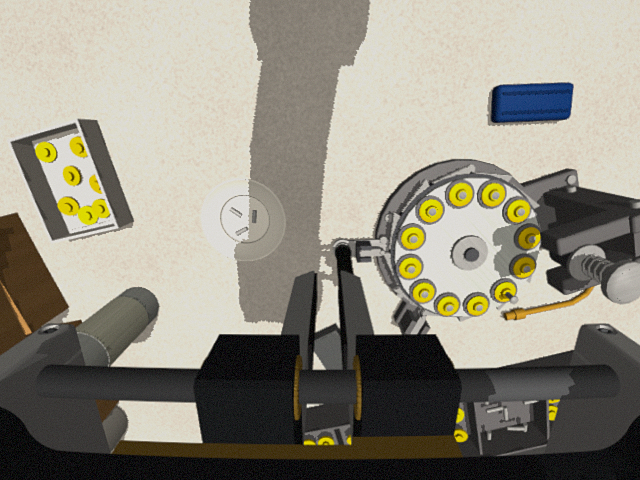

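Emit:
play_rows --pt "-0.0366 0.0203 0 0 0 -1.6 13" --pt "0 0 0.045 0 0 0 13" --pt "0 0 0.045 0 0 0 13" --pt "0 0 0.045 0 0 0 13" --pt "0 0 0.045 0 0 0 13" --pt "0 0 0.032 0 0 0 13" --pt "0 0 0 0 0 0 13" --pt "0 0 0 0 0 0 13"

```text
clock: 3.95
tcp_pos: [0.5107, -0.1368, 0.0896]
orientation: [180.0, 0.0, 167.7]
wrist_force: [0.0, -0.6, 0.5]
width: 0.0124
```

```bash
python3 - <<'E'
from h import *
s=arm.sense(); print(s['clock'],s['tcp_pos'],s['orientation'],s['width'],s['q'],s['wrist_force'])
for n,(a,b,c,d) in {'top':(215,195,415,310),'side':(230,140,430,330)}.items():
    snap(n,n+'2.png')
    im=cv2.imread(f'pics/{n}2.png')[b:d,a:c]
    cv2.imwrite(f'pics/{n}2z.png',cv2.resize(im,None,fx=3,fy=3,interpolation=cv2.INTER_CUBIC))
E
```

```text
3.95 [ 0.51074947 -0.13681016  0.08959413] [1.79975052e+02 7.52902432e-03 1.67725623e+02] 0.012440440677678868 [-22.63128017  28.57553156  43.31534161 113.00188808 -26.04798625
  48.43457733 112.68458259] [ 0.04592233 -0.55441469  0.46766508]
```

View pics/side2z.png

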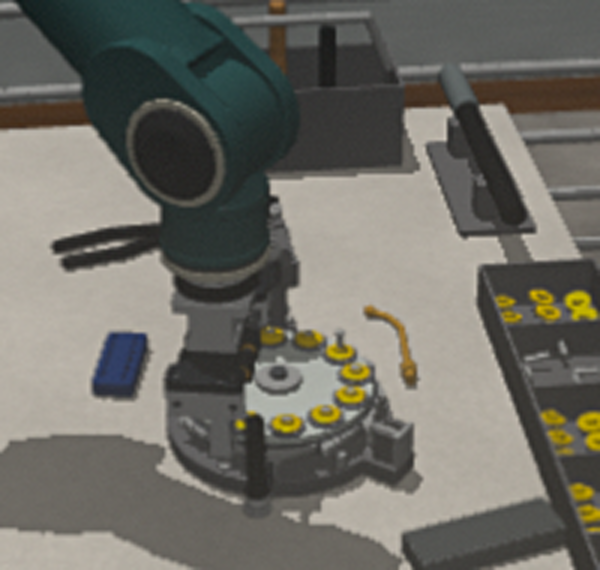

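Emit:
play_rows --pt "-0.006 -0.005 0 0 0 0 13" --pt "-0.006 0 0 0 0 0 13" --pt "-0.0083 -0.0006 0 0 0 -2.87 13" --pt "-0.0083 -0.0006 0 0 0 -2.87 13" --pt "-0.0083 -0.0006 0 0 0 -2.87 13" --pt "-0.0083 -0.0006 0 0 0 -2.87 13" --pt "0 0 0 0 0 0 13"

```text
clock: 4.75
tcp_pos: [0.5544, -0.1528, 0.089]
orientation: [-180.0, 0.0, 179.2]
wrist_force: [-4.1, -1.8, 3.5]
width: 0.012
```

```bash
cat >> h.py <<'E'
C=np.array([.574,.013])
def rep():
    s=arm.sense(); p=s['tcp_pos'][:2]-C; y=np.radians(s['orientation'][2])-np.pi; y=(y+np.pi)%(2*np.pi)-np.pi
    er=np.array([np.sin(y),-np.cos(y)]);t=np.array([np.cos(y),np.sin(y)])
    f=s['wrist_force'][:2]
    print('t',s['clock'],'tcp',s['tcp_pos'].round(4),'phi_yaw',y.round(3),'radial',(p@er).round(4),'tang',(p@t).round(4),'F_er,F_t,Fz',(f@er).round(1),(f@t).round(1),s['wrist_force'][2].round(1),'q',s['q'].round(0),s['width'].round(4))
E
python3 - <<'E'
from h import *
rep()
n='side';a,b,c,d=(230,140,430,330)
snap(n,n+'3.png')
im=cv2.imread(f'pics/{n}3.png')[b:d,a:c]
cv2.imwrite(f'pics/{n}3z.png',cv2.resize(im,None,fx=3,fy=3,interpolation=cv2.INTER_CUBIC))
E
```

```text
Traceback (most recent call last):
  File "h.py", line 30, in rep
    print('t',s['clock'],'tcp',s['tcp_pos'].round(4),'phi_yaw',y.round(3),'radial',(p@er).round(4),'tang',(p@t).round(4),'F_er,F_t,Fz',(f@er).round(1),(f@t).round(1),s['wrist_force'][2].round(1),'q',s['q'].round(0),s['width'].round(4))
                                                                                                                                                                                                                       ^^^^^^^^^^^^^^^^
AttributeError: 'float' object has no attribute 'round'
```

Emit:
play_rows --pt "-0.0083 -0.0006 0 0 0 -2.87 13" --pt "-0.0083 -0.0006 0 0 0 -2.87 13" --pt "-0.0083 -0.0006 0 0 0 -2.87 13" --pt "-0.0083 -0.0006 0 0 0 -2.87 13" --pt "-0.0083 -0.0006 0 0 0 -2.87 13" --pt "-0.0083 -0.0006 0 0 0 -2.87 13" --pt "0 0 0 0 0 0 13"

```text
clock: 5.45
tcp_pos: [0.6037, -0.1517, 0.0889]
orientation: [-179.9, -0.0, -163.7]
wrist_force: [-2.5, -6.4, 1.4]
width: 0.0125
```

```bash
sed -i "s/s\['width'\].round(4)/round(s['width'],4)/" h.py; cat >> h.py <<'E'
def zoom(k,n='side',box=(230,140,430,330),f=3):
    a,b,c,d=box; snap(n,f'{n}{k}.png')
    im=cv2.imread(f'pics/{n}{k}.png')[b:d,a:c]
    cv2.imwrite(f'pics/{n}{k}z.png',cv2.resize(im,None,fx=f,fy=f,interpolation=cv2.INTER_CUBIC))
E
python3 - <<'E'
from h import *
rep()
zoom('3')
E
```

```text
t 5.45 tcp [ 0.6037 -0.1517  0.0889] phi_yaw 0.285 radial 0.1664 tang -0.0178 F_er,F_t,Fz 5.5 -4.2 1.4 q [-13.  35.  34.  99. -24.  53. 137.] 0.0125
```

View pics/side3z.png

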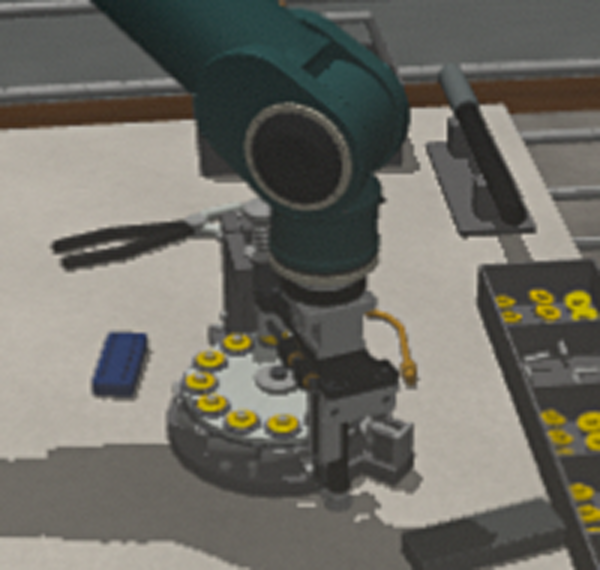

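Emit:
play_rows --pt "-0.0083 -0.0006 0 0 0 -2.87 13" --pt "-0.005 -0.0003 0 0 0 -1.5 13" --pt "0 0 0 0 0 0 13"

```text
clock: 5.8
tcp_pos: [0.6165, -0.1489, 0.089]
orientation: [-179.9, -0.0, -159.4]
wrist_force: [-1.2, -9.4, 1.1]
width: 0.0124
```

```bash
python3 -c "
from h import *
rep()"
```

```text
t 5.8 tcp [ 0.6165 -0.1489  0.089 ] phi_yaw 0.36 radial 0.1665 tang -0.0173 F_er,F_t,Fz 8.4 -4.5 1.1 q [-13.  36.  33.  97. -23.  54. 140.] 0.0124
```

Emit:
play_rows --pt "-0.003 -0.0015 0 0 0 -0.5 13" --pt "-0.002 -0.0005 0 0 0 -0.3 13" --pt "0 0 0 0 0 0 13"

```text
clock: 6.1
tcp_pos: [0.6215, -0.1475, 0.0889]
orientation: [-180.0, -0.0, -158.6]
wrist_force: [-4.1, -1.8, 3.2]
width: 0.0126
```

```bash
python3 -c "
from h import *
rep()"
```

```text
t 6.1 tcp [ 0.6215 -0.1475  0.0889] phi_yaw 0.374 radial 0.1667 tang -0.0145 F_er,F_t,Fz 0.2 -4.5 3.2 q [-13.  36.  32.  97. -23.  54. 140.] 0.0126
```

Emit:
play_rows --pt "-0.002 0 0 0 0 -0.5 13" --pt "-0.002 0 0 0 0 -0.3 13" --pt "0 0 0 0 0 0 13"

```text
clock: 6.4
tcp_pos: [0.624, -0.1467, 0.0888]
orientation: [180.0, -0.1, -157.8]
wrist_force: [-11.6, -3.5, 8.4]
width: 0.0126
```

```bash
python3 -c "
from h import *
rep()"
```

```text
t 6.4 tcp [ 0.624  -0.1467  0.0888] phi_yaw 0.388 radial 0.1668 tang -0.014 F_er,F_t,Fz -1.2 -12.0 8.4 q [-12.  36.  32.  96. -23.  54. 141.] 0.0126
```

Force is rising and the tool has stopped short of its target, so this looks like the stop. I'll push a little more to confirm.

Emit:
play_rows --pt "-0.0025 0 0 0 0 0 13" --pt "-0.0015 0 0 0 0 0 13" --pt "0 0 0 0 0 0 13"

```text
clock: 6.7
tcp_pos: [0.6253, -0.1462, 0.0886]
orientation: [179.9, -0.4, -157.9]
wrist_force: [-29.8, -5.1, 19.1]
width: 0.0123
```

```bash
python3 -c "
from h import *
rep()"
```

```text
t 6.7 tcp [ 0.6253 -0.1462  0.0886] phi_yaw 0.386 radial 0.1668 tang -0.0124 F_er,F_t,Fz -6.5 -29.5 19.1 q [-12.  37.  32.  96. -23.  55. 140.] 0.0123
```

Emit:
play_rows --pt "0.006 0.0 0 0 0 0 13" --pt "0.0083 0.001 0 0 0 2.87 13" --pt "0.0166 0.0023 0 0 0 5.73 13" --pt "0.0166 0.0023 0 0 0 5.73 13" --pt "0.0166 0.0023 0 0 0 5.73 13" --pt "0.0166 0.0023 0 0 0 5.73 13" --pt "0.0166 0.0023 0 0 0 5.73 13" --pt "0.01 0.001 0 0 0 2 13" --pt "0.006 0 0 0 0 0 13" --pt "0 0 0 0 0 0 13"

```text
clock: 7.7
tcp_pos: [0.5169, -0.1447, 0.0888]
orientation: [180.0, 0.0, 168.9]
wrist_force: [1.2, -0.5, -1.0]
width: 0.0123
```

```bash
python3 -c "
from h import *
rep();zoom('4'); zoom('4','top',(215,195,415,310))"
```

```text
t 7.7 tcp [ 0.5169 -0.1447  0.0888] phi_yaw -0.194 radial 0.1658 tang -0.0256 F_er,F_t,Fz 0.2 1.2 -1.0 q [-21.  29.  43. 112. -26.  49. 114.] 0.0123
```

View pics/side4z.png

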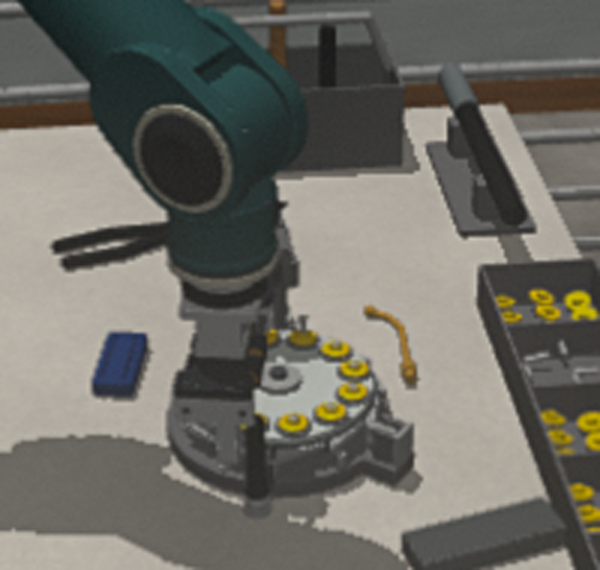

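View pics/top4z.png

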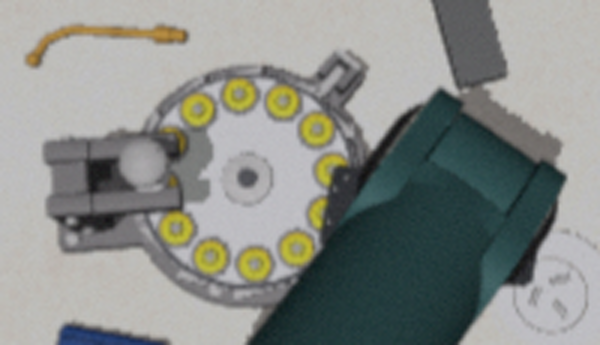

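```bash
cat >> h.py <<'E'
def phase(f,n='side'):
    im=cv2.imread('pics/'+f).astype(int); r,t=rays(n)
    P=t+r*((.075-t[2])/r[...,2])[...,None]
    rr=np.hypot(P[...,0]-C[0],P[...,1]-C[1])
    m=(im[...,2]>im[...,0]+50)&(im[...,1]>im[...,0]+40)&(rr>.062)&(rr<.098)
    th=np.arctan2(P[m][:,1]-C[1],P[m][:,0]-C[0])
    # use +x half only
    h=(th>-1.2)&(th<0.6); th=th[h]
    return np.degrees(np.angle(np.exp(12j*th).mean()))/12, m.sum()
E
python3 - <<'E'
from h import *
for n in ['side','top']:
  for k in '0234':
    try: print(n,k,phase(f'{n}{k}.png',n))
    except Exception as e: print(n,k,e)
P=px('side',[[.574,.013,.064]]);print(P)
E
```

```text
side 0 (np.float64(-3.6002666031354487), np.int64(465))
side 2 (np.float64(-3.657050022260782), np.int64(291))
side 3 (np.float64(nan), np.int64(269))
side 4 (np.float64(0.4405512600207348), np.int64(262))
top 0 (np.float64(0.030677264970592994), np.int64(837))
top 2 (np.float64(0.007728107126725252), np.int64(764))
top 3 'NoneType' object has no attribute 'astype'
top 4 (np.float64(4.334693384483283), np.int64(778))
[[322.10159047 267.11747057]]h.py:43: RuntimeWarning: Mean of empty slice.
  return np.degrees(np.angle(np.exp(12j*th).mean()))/12, m.sum()
  ret = ret.dtype.type(ret / rcount)
[ WARN:0@1.681] global loadsave.cpp:275 findDecoder imread_('pics/top3.png'): can't open/read file: check file path/integrity
```

Stroke one carried the dial about 34°, from between stations to a station. The stud is now one station short of the setter, so I'll do a second stroke.

Emit:
play_rows --pt "-0.006 0 0 0 0 0 13" --pt "-0.01 -0.001 0 0 0 -2 13" --pt "-0.0083 -0.0006 0 0 0 -2.87 13" --pt "-0.0083 -0.0006 0 0 0 -2.87 13" --pt "-0.0083 -0.0006 0 0 0 -2.87 13" --pt "-0.0083 -0.0006 0 0 0 -2.87 13" --pt "-0.0083 -0.0006 0 0 0 -2.87 13" --pt "-0.0083 -0.0006 0 0 0 -2.87 13" --pt "-0.0083 -0.0006 0 0 0 -2.87 13" --pt "-0.0083 -0.0006 0 0 0 -2.87 13" --pt "-0.0083 -0.0006 0 0 0 -2.87 13" --pt "0 0 0 0 0 0 13"

```text
clock: 9.0
tcp_pos: [0.6074, -0.1512, 0.0882]
orientation: [180.0, -0.0, -163.2]
wrist_force: [-4.7, 3.7, 4.7]
width: 0.012
```

```bash
python3 -c "
from h import *
rep()"
```

```text
t 9.0 tcp [ 0.6074 -0.1512  0.0882] phi_yaw 0.293 radial 0.1668 tang -0.0155 F_er,F_t,Fz -4.9 -3.4 4.7 q [-13.  35.  34.  99. -24.  53. 137.] 0.012
```

Emit:
play_rows --pt "-0.0083 -0.0003 0 0 0 -2.8 13" --pt "-0.006 0 0 0 0 -1.5 13" --pt "-0.0035 0 0 0 0 -0.5 13" --pt "-0.002 0 0 0 0 0 13" --pt "0 0 0 0 0 0 13"

```text
clock: 9.5
tcp_pos: [0.6241, -0.1465, 0.088]
orientation: [179.9, -0.2, -158.6]
wrist_force: [-13.9, -3.4, 8.0]
width: 0.0122
```

```bash
python3 -c "
from h import *
rep()"
```

```text
t 9.5 tcp [ 0.6241 -0.1465  0.088 ] phi_yaw 0.374 radial 0.1668 tang -0.0116 F_er,F_t,Fz -1.9 -14.2 8.0 q [-12.  37.  32.  96. -23.  54. 140.] 0.0122
```

Emit:
play_rows --pt "-0.002 0 0 0 0 0 13" --pt "-0.002 0 0 0 0 0 13" --pt "0 0 0 0 0 0 13"

```text
clock: 9.8
tcp_pos: [0.6253, -0.1461, 0.0878]
orientation: [179.8, -0.5, -158.7]
wrist_force: [-32.6, -4.3, 19.5]
width: 0.0124
```

```bash
python3 -c "
from h import *
rep()"
```

```text
t 9.8 tcp [ 0.6253 -0.1461  0.0878] phi_yaw 0.372 radial 0.1669 tang -0.0101 F_er,F_t,Fz -7.9 -31.9 19.5 q [-12.  37.  32.  96. -23.  55. 140.] 0.0124
```

The lever is on the stop again at the same position, at 32 N. Returning it now, then moving clear.

Emit:
play_rows --pt "0.006 0.0 0 0 0 0 13" --pt "0.0083 0.001 0 0 0 2.87 13" --pt "0.0166 0.0023 0 0 0 5.73 13" --pt "0.0166 0.0023 0 0 0 5.73 13" --pt "0.0166 0.0023 0 0 0 5.73 13" --pt "0.0166 0.0023 0 0 0 5.73 13" --pt "0.0166 0.0023 0 0 0 5.73 13" --pt "0.01 0.001 0 0 0 2 13" --pt "0.012 0 0 0 0 0 13" --pt "0.02 0 0 0 0 0 13" --pt "0 0 0 0 0 0 13"

```text
clock: 10.9
tcp_pos: [0.4902, -0.1374, 0.0884]
orientation: [180.0, -0.0, 168.0]
wrist_force: [-0.7, 0.1, 0.4]
width: 0.0123
```

```bash
python3 -c "
from h import *
rep();zoom('5'); zoom('5','top',(215,195,415,310))
for n in ['side','top']: print(phase(n+'5.png',n))"
```

```text
t 10.9 tcp [ 0.4902 -0.1374  0.0884] phi_yaw -0.209 radial 0.1645 tang -0.0507 F_er,F_t,Fz 0.0 -0.7 0.4 q [-23.  27.  44. 116. -25.  47. 113.] 0.0123
(np.float64(0.6065461401899277), np.int64(317))
(np.float64(4.47510263765164), np.int64(810))
```

View pics/side5z.png

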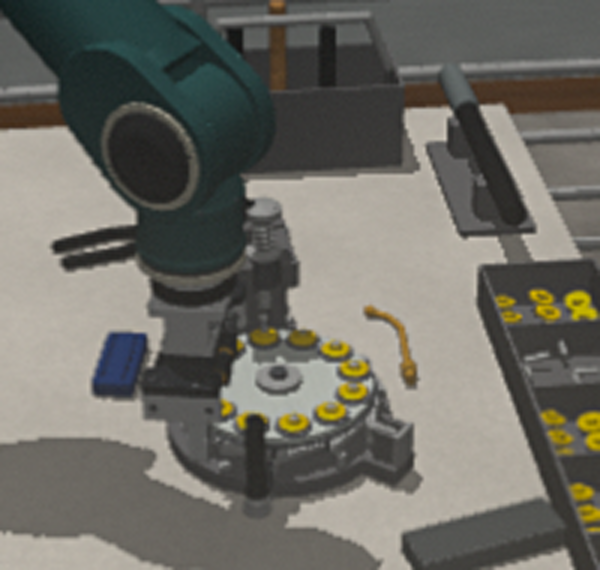

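Emit:
play_rows --pt "0 0 -0.042 0 0 0 0" --pt "0 0 -0.042 0 0 0 0" --pt "0 0 -0.042 0 0 0 0" --pt "0 0 -0.042 0 0 0 0" --pt "0 0 -0.042 0 0 0 0" --pt "0 0 0 0 0 0 0"

```text
clock: 11.6
tcp_pos: [0.4942, -0.1386, 0.3035]
orientation: [179.9, 0.4, 168.0]
wrist_force: [1.0, -0.6, -1.1]
width: 0.0004
```

```bash
python3 -c "
from h import *
rep();zoom('6','side',(270,180,390,320),4); snap('wrist','wrist6.png')"
```

```text
t 11.6 tcp [ 0.4942 -0.1386  0.3035] phi_yaw -0.21 radial 0.1649 tang -0.0465 F_er,F_t,Fz 0.3 1.1 -1.1 q [-35.  10.  54. 102.  -9.  71.  99.] 0.0004
```

View pics/side6z.png

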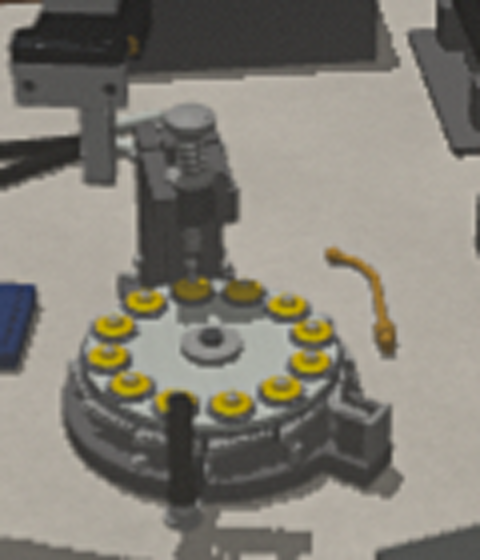

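View pics/wrist6.png

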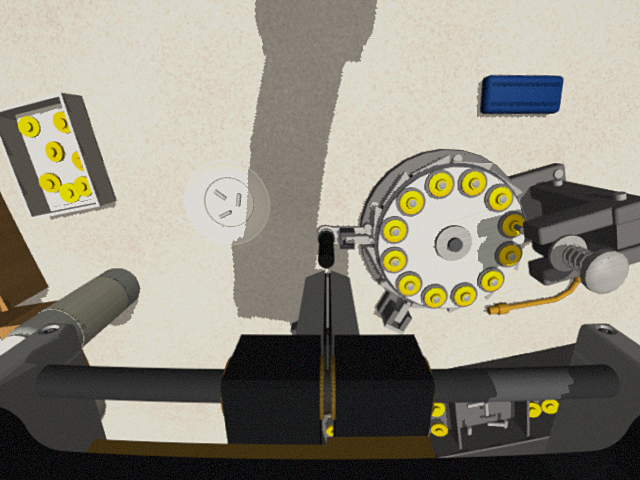

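```bash
python3 - <<'E'
from h import *
d=np.load('/tmp/wrist.npy');P=cloud('wrist',d); im=cv2.imread('pics/wrist6.png')
rr=np.hypot(P[...,0]-C[0],P[...,1]-C[1])
m=(P[...,2]>.086)&(P[...,2]<.1)&(rr<.1); 
print('stud',np.median(P[m],0),m.sum(),np.argwhere(m).mean(0))
m=(P[...,2]>.215)&(P[...,2]<.24)&(rr<.13);q=P[m]
top=q[q[:,2]>np.percentile(q[:,2],50)-.002];print('knob',q.mean(0),top.mean(0),(top.min(0)+top.max(0))/2,top.min(0),top.max(0))
cv2.imwrite('pics/w6z.png',cv2.resize(im[180:310,440:640],None,fx=4,fy=4,interpolation=cv2.INTER_CUBIC))
E
```

```text
stud [0.56595909 0.09003208 0.09128511] 34 [230.17647059 521.05882353]
knob [0.5646655  0.08886456 0.22430924] [0.5665234  0.09115243 0.2259503 ] [0.5668206  0.09279247 0.22615156] [0.54812025 0.0746044  0.22353138] [0.58552095 0.11098054 0.22877174]
```

View pics/w6z.png

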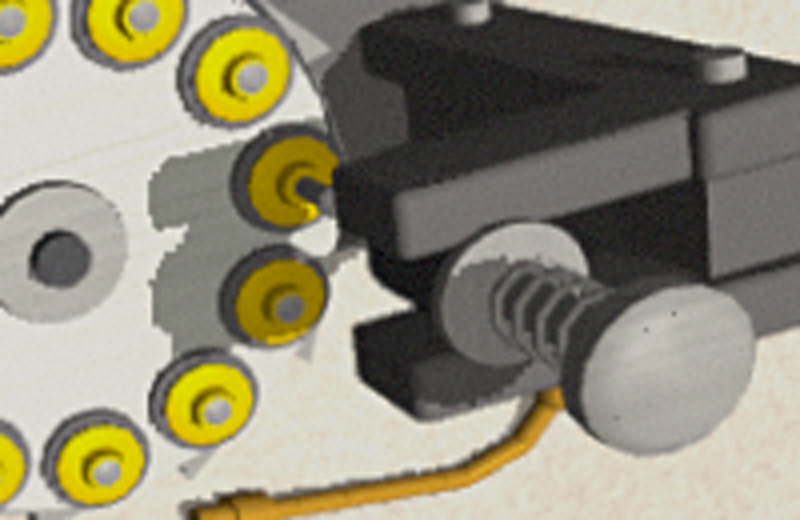

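The wrist depth image puts the stud at (0.566, 0.090), under the knob axis at (0.567, 0.092). Moving over the knob.

Emit:
play_rows --pt "-0.0038 0.04 0 0 0 0 0" --pt "-0.0038 0.04 0 0 0 0 0" --pt "-0.0038 0.04 0 0 0 0 0" --pt "-0.0038 0.04 0 0 0 0 0" --pt "-0.0038 0.04 0 0 0 0 0" --pt "-0.0038 0.04 0 0 0 0 0" --pt "0 0 0 0 0 0 0" --pt "0 0 0 0 0 0 0"

```text
clock: 12.5
tcp_pos: [0.5639, 0.0927, 0.297]
orientation: [-179.9, -0.1, 168.0]
wrist_force: [0.1, -1.2, 1.2]
width: 0.0005
```

```bash
python3 -c "
from h import *
rep()"
```

```text
t 12.5 tcp [0.5639 0.0927 0.297 ] phi_yaw -0.209 radial -0.0758 tang -0.0264 F_er,F_t,Fz 1.1 0.4 1.2 q [-49.  18.  46.  95. -14.  73.  78.] 0.0005
```

Emit:
play_rows --pt "-0.0024 0 0.02 0 0 0 0" --pt "0 0 0.02 0 0 0 0" --pt "0 0 0.015 0 0 0 0" --pt "0 0 0.01 0 0 0 0" --pt "0 0 0.005 0 0 0 0" --pt "0 0 0.005 0 0 0 0" --pt "0 0 0 0 0 0 0"

```text
clock: 13.2
tcp_pos: [0.5665, 0.0914, 0.2235]
orientation: [-180.0, 0.0, 167.9]
wrist_force: [-1.3, -1.8, 4.3]
width: 0.0006
```

```bash
python3 -c "
from h import *
rep();zoom('7','side',(240,140,400,320),3)"
```

```text
t 13.2 tcp [0.5665 0.0914 0.2235] phi_yaw -0.211 radial -0.0751 tang -0.0237 F_er,F_t,Fz 2.0 -0.9 4.3 q [-47.  22.  44. 100. -17.  65.  81.] 0.0006
```

View pics/side7z.png

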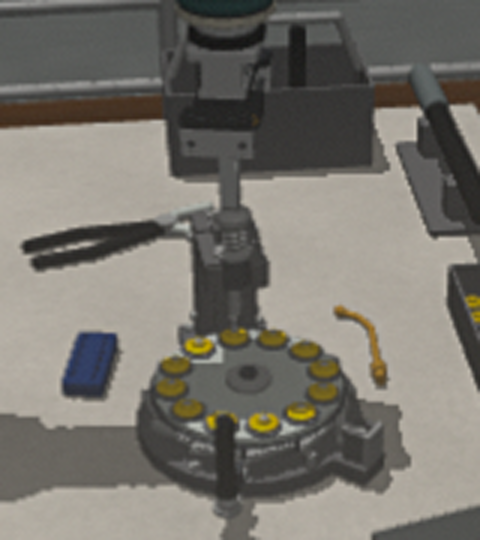

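The fingers are centred on the knob and in contact. Pressing down.

Emit:
play_rows --pt "0 0 0.004 0 0 0 0" --pt "0 0 0.004 0 0 0 0" --pt "0 0 0.004 0 0 0 0" --pt "0 0 0.004 0 0 0 0" --pt "0 0 0.003 0 0 0 0" --pt "0 0 0 0 0 0 0"

```text
clock: 13.85
tcp_pos: [0.5668, 0.0917, 0.2047]
orientation: [180.0, 0.1, 167.9]
wrist_force: [-0.8, -3.2, 6.9]
width: 0.0006
```

```bash
python3 -c "
from h import *
rep()"
```

```text
t 13.85 tcp [0.5668 0.0917 0.2047] phi_yaw -0.21 radial -0.0755 tang -0.0234 F_er,F_t,Fz 3.2 -0.1 6.9 q [-46.  23.  44. 101. -18.  63.  82.] 0.0006
```

Emit:
play_rows --pt "0 0 0.002 0 0 0 0" --pt "0 0 0.002 0 0 0 0" --pt "0 0 0.002 0 0 0 0" --pt "0 0 0.001 0 0 0 0" --pt "0 0 0 0 0 0 0"

```text
clock: 14.35
tcp_pos: [0.5672, 0.0917, 0.1999]
orientation: [179.9, 0.1, 167.9]
wrist_force: [-14.8, -3.4, 41.1]
width: 0.0006
```

```bash
python3 -c "
from h import *
rep();zoom('8','side',(240,140,400,320),3)"
```

```text
t 14.35 tcp [0.5672 0.0917 0.1999] phi_yaw -0.211 radial -0.0756 tang -0.0231 F_er,F_t,Fz 6.4 -13.8 41.1 q [-46.  24.  44. 101. -18.  62.  82.] 0.0006
```

View pics/side8z.png

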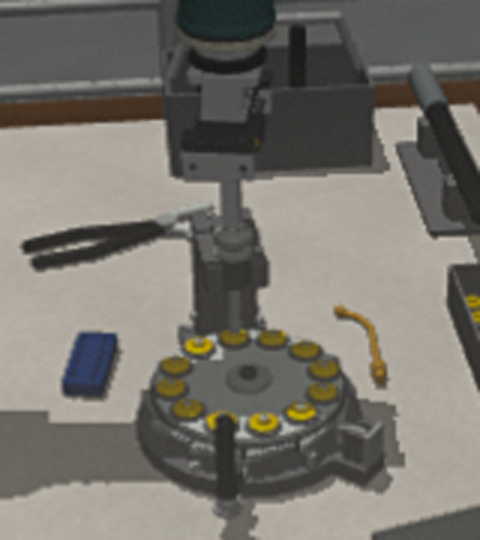

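The setter is at its stop: tool at z = 0.1999, 41 N. Retracting, then moving aside to look.

Emit:
play_rows --pt "0 0 -0.01 0 0 0 0" --pt "0 0 -0.015 0 0 0 0" --pt "0 0 -0.02 0 0 0 0" --pt "0 0 -0.03 0 0 0 0" --pt "0 0 -0.03 0 0 0 0" --pt "0.0038 -0.04 0 0 0 0 0" --pt "0.0038 -0.04 0 0 0 0 0" --pt "0.0038 -0.04 0 0 0 0 0" --pt "0.0038 -0.04 0 0 0 0 0" --pt "0.0038 -0.04 0 0 0 0 0" --pt "0.0038 -0.04 0 0 0 0 0" --pt "0 0 0 0 0 0 0"

```text
clock: 15.6
tcp_pos: [0.4922, -0.1428, 0.3033]
orientation: [180.0, 0.1, 167.6]
wrist_force: [0.1, 0.6, 0.1]
width: 0.0003
```

```bash
python3 - <<'E'
from h import *
rep();zoom('9','side',(270,180,390,320),4); snap('wrist','wrist9.png'); snap('top','top9.png')
d=np.load('/tmp/wrist.npy');P=cloud('wrist',d); im=cv2.imread('pics/wrist9.png')
rr=np.hypot(P[...,0]-C[0],P[...,1]-C[1])
m=(P[...,2]>.084)&(P[...,2]<.1)&(rr<.1); print('proud',m.sum())
m=(P[...,2]>.19)&(P[...,2]<.24)&(rr<.13);q=P[m]; print('knob z',np.median(q[:,2]),q[:,2].max())
for n in ['side','top']: print(phase(n+'9.png',n))
cv2.imwrite('pics/w9z.png',cv2.resize(im[180:310,440:640],None,fx=4,fy=4,interpolation=cv2.INTER_CUBIC))
E
```

```text
t 15.6 tcp [ 0.4922 -0.1428  0.3033] phi_yaw -0.217 radial 0.1698 tang -0.0463 F_er,F_t,Fz -0.6 -0.0 0.1 q [-34.  10.  54. 102.  -9.  72. 100.] 0.0003
proud 0
knob z 0.22625987782912033 0.2296538700816294
(np.float64(0.5439974751533013), np.int64(463))
(np.float64(4.456644271511131), np.int64(754))
```

View pics/side9z.png

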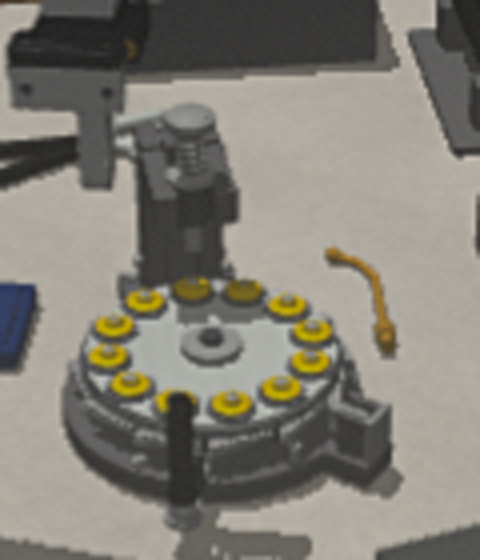

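View pics/w9z.png

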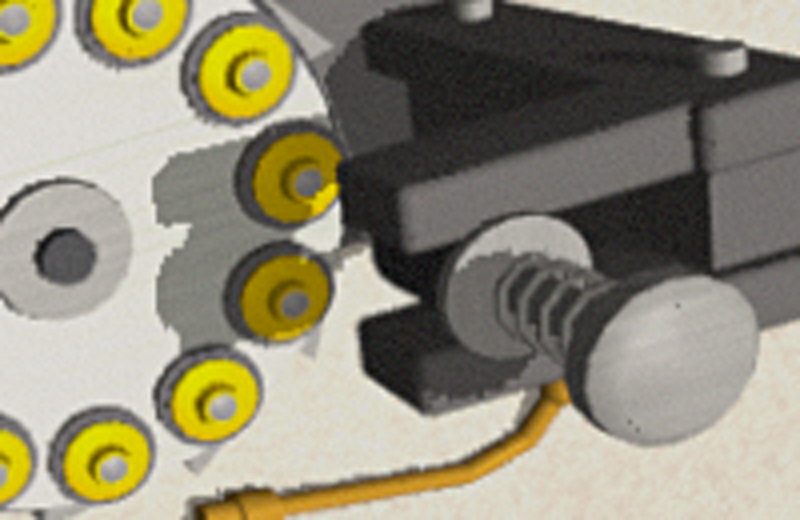

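The stud under the setter (zoom pixel 310,182) is now flush like the others. The knob is back up and the handle is back in its rest position. Handing in.

```bash
python3 -c "
from h import *
print(arm.finish_job())"
```

```text
the job is handed in; nothing more can be done
None
```

The missed stud is set and the job is handed in at about 15.8 s on the robot clock. `finish_job` gives no verdict, so the checks below are my own.

- **Lever strokes:** I made two full strokes, pushing the lever to its stop each time (about 30 N at the same tool position). The first moved the dial about 34°, from between stations onto one; that is about 3° more than I'd expect one stroke to carry, and I did not explain it. The second moved it 30°, to the setter station.
- **Alignment before pressing:** the wrist depth image put the stud at (0.566, 0.090) m and the setter axis at (0.567, 0.092) m. That is about 2 mm apart, against a limit of 8 mm.
- **Pressing:** the setter went down to its stop, with the tool ending 30 mm below the knob's rest height at 41 N. Part-way down the force read 6.9 N, lower than the roughly 12 N I expected while driving the stud. The later views show the stud did go in.
- **Last checks:**
  - No stud stands proud in the depth image, and the missed one now looks like its neighbours.
  - The knob is back at its starting height.
  - The lever handle looks the same as it did at rest; I did not measure its angle.
  - The dial did not move during the press.
  - The arm is clear with no force on it.
  - The loose items in the views I looked at had not moved; I did not measure all seven.

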